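# Set the polisher's speed by clicks and start it

## Robot

A 6-joint arm with a two-finger parallel gripper is mounted at the origin on the work surface. World frame = base frame: x ahead of the robot, y to its left, z up, the work surface at z = 0. Lengths are in mm, angles in rad, forces in N, time in s.
With the tool pointing down it reaches from about 325 to 875 mm from the base axis. Payload 4.4 kg.
Tool frame: the origin (TCP) lies at the very end of the fingers, on their centre line; the grasp point (between the pads) lies robot.grip_point_offset behind it (robot.grip_point_offset is the distance from the TCP to the grasp point, in mm); z points along the fingers, y is the line along which they close (so a half turn about z gives the same grasp; the last joint's range is limited). The gripper opens to 85 mm and grips with 20 to 120 N. Pads are 22 mm wide; open, the fingers measure 114 mm over their backs; the gripper's body (76 mm by 85 mm) begins 54 mm behind the grasp point. The pads swing forward as they close: fully open they stand 13 mm farther back than shut.
Start: joints at [-1.417, 0.207, 1.542, -0, 1.393, -0.15], TCP at [171.998, -548.675, 202.882] pointing down, gripper open.
Joint ranges: [-2.73, 2.73], [-0.86, 2.22], [0.23, 2.46], [-1.11, 4.25], [0.08, 2.63], [-2.82, 2.82]. Speed limits (rad/s): [2.79, 2.79, 3.14, 3.14, 3.14, 3.14].

## Interface

Orientations are given as a unit quaternion [w, x, y, z].
In Python, from station import robot, camera, workorder, spotter gives the robot as it stands.
- The arm moves only by the tool drive_tool, never from a script. Its argument "plan" is a list of rows, each a list of 3 entries, a list of its own where there are three numbers: the opening, from -1 (shut) to 1 (fully open), then the shift along the world's x, y, z in m, then the turn about the world's z in degrees. In form: [[grip, [dx, dy, dz], roll], ...]. A call has 1 to 10 rows; each row shifts and turns the commanded pose from where the row before left it; what a row does not reach is not made up. A row lasts 1/8 s, in which the tool goes at most 62.5 mm and 10.7 degrees, less where a joint would pass 70% of its speed; a pose out of reach is approached as far as the arm can. A call is refused whole if a number of a shift passes 0.0625 or a number of a turn 10.7, either way. A call with a gripper value outside its range is refused whole. The fingers move at their own pace and stop on an object; the grip force is fixed at half the most. Time passes only in rows, so rows that do not move let the fingers close. It gives the time, the measured TCP pose, the force, the opening and the grip force at its end, in the units of the state.
- robot.observe(): the state, without advancing time (a new reading comes with each control period).
- camera(name): name is "scene" or "top"; returns a dict with "image" (480x640x3 uint8, red, green, blue), "depth" (480x640 float32, mm along the optical axis (not along the pixel's ray), 0 where there is no reading), "intrinsics" (3x3 intrinsics, pixels), "k1" (the pictures are not rectified: a ray, as slopes to the right and down, at radius r is drawn at 1 + k1 r^2 times it, then the intrinsics apply), "R" (3x3) and "t" (3): a world point X has camera coordinates R X + t. Camera axes: x right, y down, z forward; pixel columns grow to the right and rows downward; lengths in mm; the calibration is good to about 2 mm. A picture is of the moment at which its call begins.
- workorder.job_done(): hands the job in; it is judged then, once.
Trained networks look in a picture, given as the dict that the camera call returned (one of the last four; its "shot" number tells which), for a name from the list of things; names that differ only in an ending like _2 or _b are one class to them, and where a whole thing is asked for, a point or a joint stands for the part that bears it (a point fixed in the world has none). Each returns a list of dicts, best first, with "confidence" (0 to 1); they miss things now and then, are a little off and sometimes report something else, mostly with a low value. They report only what shows in the picture. A call takes as long as a camera call. They do not tell look-alikes from the thing itself.
- spotter.regions_of(picture, target): "mask" (480x640 bool, what is visible of it) and "at" ([column, row] in pixels, amid what is visible of it).
- spotter.spot_point(picture, target): "at" ([column, row] in pixels: a listed point, or the origin of a listed thing).
The state is a dict: "time": time; "qpos": joint angles; "joint_velocities": joint speeds; "tau": joint torques, N m; "tool_pos": TCP position; "ee_rot": TCP orientation; "contact_force": force on the tool from outside, world axes, zero at the start; "ft_torque": the same for the moment, N m; "finger_gap": finger opening in mm; "finger_force": force on a finger pad.
Only numpy, scipy, OpenCV 4.12 (cv2) and the standard library are available. Lean on these libraries where they do the work, as an engineer would, in place of code of your own. Each camera call takes 0.05 s, during which the arm holds its last target. There are 200 camera calls.

## Task

With your fingertips only, push the speed selector's black lever back anticlockwise to its Off stop (the round dot), then push it clockwise exactly four clicks so that it rests in the fourth speed, and only then press the start button on the small box right down and let it go. Push the lever from the side, do not take it between the fingers, and leave the other things on the bench where they are.

Things in the scene. Friction and masses are not known exactly. Their poses are not given: they have to be found in the camera images.
- controller: speed controller, a fixed grey box 170 (own x) x 200 (own y) x 60 mm high; origin at the centre of its underside; operator's side own -x. White marks 64 to 78 mm from the selector's axis, 30 degrees apart: a round dot for Off, then seven strokes, each longer, for speeds 1 to 7. Seen from above, Off is 105 degrees anticlockwise of own +x, speed 4 is 15 degrees clockwise of it
- selector (a joint): selector angle in rad, 0 at Off, growing clockwise seen from above. Spring detents each 0.524 rad, 0 to 3.665 (speed 4 at 2.094); hard stops 0.04 beyond first and last. About 0.1 N m (some 2 N pushed 45 mm from the axis) takes it out of a detent; past midway between two detents it snaps on to the next and stays there
- selector_axis (a point): point on the selector's vertical axis, at the centre of the controller's flat top and at its height; own x points along the lever to its pointing end, z up. A round hub 56 mm across and 10 mm high lies under the lever
- selector_tip (a point): middle of the top edge of the lever's pointing end, 56 mm out from the axis and 34 mm above the controller's top. The lever is a black bar 14 mm thick with upright sides, from 24 mm behind the axis to this end; its side faces reach from 8 to 34 mm above the controller's top. A white line on top marks the pointing end
- station: start station, a fixed small grey box 90 x 90 x 45 mm high, beside the controller on its left or its right; origin at the centre of its underside; carries the start button on top
- start_top (a point): centre of the top of the grey start button, a round cap 38 mm across in a black housing
- start (a joint): travel of the start button in m, 0 up, 0.006 fully down; a spring returns it; fully down takes 5 N
- tin: bystander: open blue parts tin 100 x 90 x 50 mm, origin at the centre of its underside, on the other side of the controller from the station
- nut: bystander: loose steel nut 24 mm across, 13 mm high, lying on the far left corner of the controller's top, about 107 mm from the selector's axis
- spool: bystander: black plastic spool 32 mm across, 28 mm high, upright, about 90 mm from the station's centre, on the robot's side of it
- jar: bystander: pale jar with a lid, 60 mm across, 75 mm high, origin under its centre, behind the tin
- flask: bystander: blue bottle 68 mm across, 200 mm high, origin under its centre, at the back left
- driver: bystander: screwdriver lying at the back, left of the middle
- pliers: bystander: pliers with yellow handles lying at the back, right of the middle
Mind the look-alikes: they are no part of the job. Leave any green look-alike of the station alone.

How it is judged:
By the outcome, as a careful person would: the job done as asked, in the order asked, and still so for the second after the job is handed in, with the robot touching nothing.
It also fails if it takes over 64 s, if anything falls off the work surface, if the arm or the gripper's body presses on something with over 40 N, if the wrist force passes 120 N, or if a joint passes its speed limit or range.

## Working session

There is one attempt and no reset: what is moved stays moved. The work goes in short steps, Python scripts to look and compute and a tool call to move; the robot and the scene stay as the last step left them, time stands still between calls to the robot, and variables do not carry over. Pictures are saved under pics/ and viewed, at most 10 in all, crops included, and the job is handed in when it is done.

Besides the shell and the picture viewer there is one more tool, called by a JSON object that holds its "api" and its "payload", one argument or row to a line. drive_tool: Moves the arm, as the interface text tells. Its arguments: {"type":"object","properties":{"plan":{"type":"array"}},"required":["plan"]}

```bash
mkdir -p pics; cat > h.py <<'E'
import numpy as np, cv2
from station import robot, camera, workorder, spotter
def pix2world(p,uv,z=None,d=None):
    K=np.array(p["intrinsics"],float);R=np.array(p["R"]);t=np.array(p["t"])
    n=cv2.undistortPoints(np.array([[uv]],float),K,np.array([p["k1"],0,0,0,0.]))[0,0]
    ray=np.array([n[0],n[1],1.]);C=-R.T@t;r=R.T@ray
    if z is not None: return C+r*(z-C[2])/r[2]
    return C+r*d
def proj(p,X):
    R=np.array(p["R"]);
    return cv2.projectPoints(np.array([X],float),cv2.Rodrigues(R)[0],np.array(p["t"],float),np.array(p["intrinsics"],float),np.array([p["k1"],0,0,0,0.]))[0].reshape(-1,2)[0]
def dep(p,uv):
    c,r=int(round(uv[0])),int(round(uv[1]));w=p["depth"][max(r-2,0):r+3,max(c-2,0):c+3];w=w[w>0]
    return float(np.median(w)) if w.size else None
E
python3 - <<'E'
from h import *
for n in("top","scene"):
    p=camera(n);cv2.imwrite(f"pics/{n}1.png",p["image"][:,:,::-1])
    for t in("selector_axis","selector_tip","start_top","station","controller","nut","spool","tin","jar"):
        for s in spotter.spot_point(p,t)[:3]:
            d=dep(p,s["at"]);print(n,t,round(s["confidence"],2),np.round(s["at"],1),np.round(pix2world(p,s["at"],d=d)) if d else None)
E
```

```text
top selector_axis 0.61 [371.  267.8] [524. -32.  95.]
top selector_tip 0.69 [384.8 241. ] [577. -60.  94.]
top start_top 0.79 [137.8 307.1] [445. 414.  67.]
top start_top 0.64 [215.2 246. ] [566. 274.  68.]
top start_top 0.52 [224.5 168.2] [728. 264.  67.]
top station 0.88 [217.  346.1] [374. 259.  67.]
top station 0.88 [147.6 303.8] [451. 396.  66.]
top station 0.86 [220.3 251.5] [555. 263.  65.]
top controller 0.67 [368.8 271.7] [516. -28.  93.]
top nut 0.46 [341.4 223. ] [616.  24.  74.]
top spool 0.7 [233.5 288.6] [485. 240.  29.]
top tin 0.82 [478.9 254.2] [ 568. -278.    5.]
top jar 0.58 [474.4 206.2] [ 661. -255.   56.]
scene selector_axis 0.63 [307.7 216.2] [535. -29.  71.]
scene selector_tip 0.59 [282.5 208. ] [ 544. -117.   59.]
scene selector_tip 0.16 [309.4 216.2] [531. -26.  70.]
scene start_top 0.72 [445.7 239.1] [364. 271.  66.]
scene start_top 0.71 [334.5 320.3] [739. 264.  66.]
scene start_top 0.46 [395.9 278.7] [560. 274.  66.]
scene station 0.73 [442.7 261.9] [415. 300.  42.]
scene station 0.71 [391.9 303.9] [607. 302.  44.]
scene station 0.65 [480. 309.] [492. 441.  46.]
scene controller 0.59 [309.4 236.9] [583.  28.  60.]
scene nut 0.49 [296.9 246.4] [627.  32.  58.]
scene nut 0.38 [283.1 315.4] [770. 143.  12.]
scene spool 0.51 [403.7 279.5] [532. 275.  47.]
scene tin 0.78 [239.7 205.2] [ 602. -230.   43.]
scene jar 0.56 [210.4 221. ] [ 689. -247.   24.]
scene jar 0.42 [283.2 317. ] [768. 140.   4.]
```

View pics/top1.png

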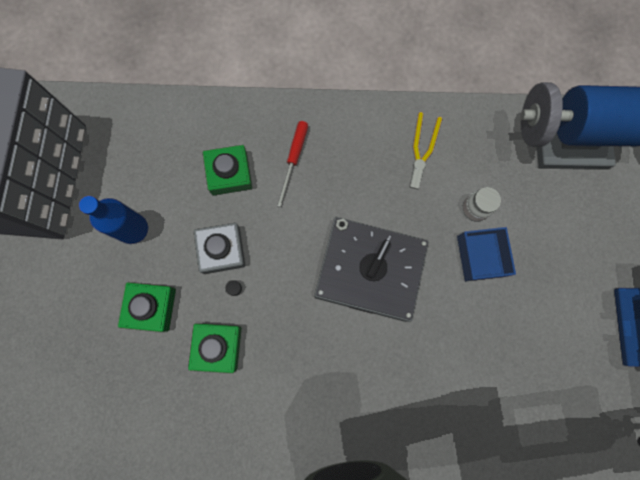

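View pics/scene1.png

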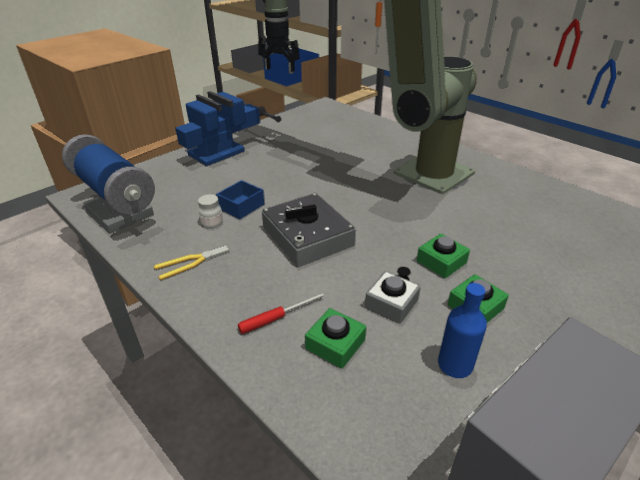

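Top picture: the controller is around (372,268) and the lever points up-right to (388,238). There are four candidates for the station: green at (227,168), (147,306) and (214,347), and grey at (218,247). The grey one fits: it is not green, and the spool at (234,288) is on the robot's side of it. I'll confirm that in one crop.

```bash
python3 - <<'E'
from h import *
p=camera("top");im=p["image"][:,:,::-1]
a=cv2.resize(im[210:330,308:440],None,fx=4.5,fy=4.5,interpolation=cv2.INTER_CUBIC)
b=cv2.resize(im[215:305,190:252],None,fx=3,fy=3,interpolation=cv2.INTER_CUBIC)
o=np.zeros((540,594+186,3),np.uint8);o[:,:594]=a;o[:270,594:]=b;cv2.imwrite("pics/crop1.png",o)
# controller top outline by height
K=p["intrinsics"];pts=[]
for r in range(200,340):
    for c in range(300,450):
        d=p["depth"][r,c]
        if d>0:pts.append(pix2world(p,(c,r),d=d))
P=np.array(pts);
m=(P[:,2]>50)&(P[:,2]<72);print(np.median(P[m,2]),cv2.minAreaRect(P[m|(P[:,2]>72)][:,:2].astype(np.float32)))
print("lever",np.percentile(P[P[:,2]>82],[5,50,95],axis=0).round(),cv2.minAreaRect(P[P[:,2]>82][:,:2].astype(np.float32)))
pts=np.array([pix2world(p,(c,r),d=p["depth"][r,c]) for r in range(220,275) for c in range(192,245) if p["depth"][r,c]>0])
for lo,hi in((38,52),(58,90)):
    m=(pts[:,2]>lo)&(pts[:,2]<hi);print(lo,np.median(pts[m],axis=0),cv2.minAreaRect(pts[m][:,:2].astype(np.float32)))
print(robot.observe()["ee_rot"],robot.observe()["finger_gap"])
E
```

```text
60.57785348071758 ((529.65625, -40.23474884033203), (202.43955993652344, 170.84556579589844), 76.46058654785156)
lever [[510. -62.  91.]
 [541. -44.  94.]
 [575. -28.  97.]] ((543.7860717773438, -46.13468933105469), (14.102667808532715, 79.76237487792969), 63.275657653808594)
38 [563.75673102 269.42336828  45.72501342] ((569.2030029296875, 274.3071594238281), (90.55548858642578, 90.32891845703125), 10.709685325622559)
58 [568.13109876 272.11042289  66.26731326] ((569.0896606445312, 274.0989990234375), (47.8630485534668, 49.58429718017578), 78.53062438964844)
[-2.04957522e-05  9.88484302e-01  1.51323440e-01 -2.35692377e-05] 85.44039694813931
```

View pics/crop1.png

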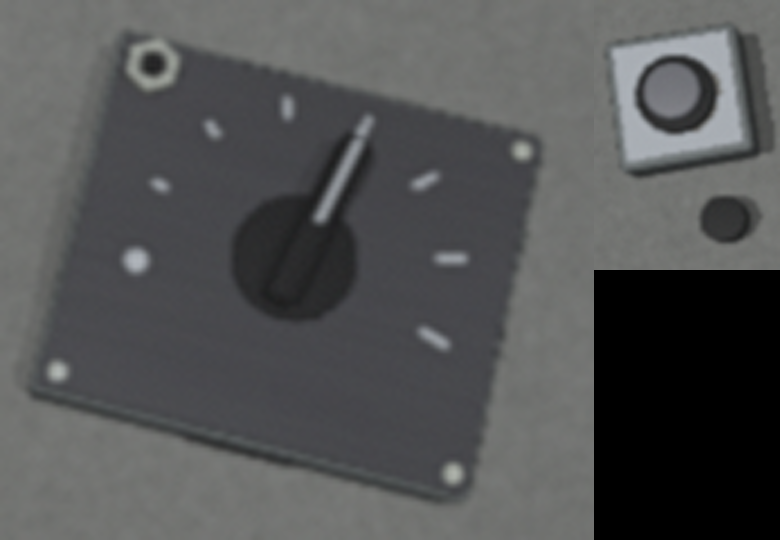

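The lever is at speed 4 now. It needs sweeping back 120° to Off and then four clicks clockwise. The grey station with the spool beside it is confirmed. Axis is about (529.6, -39.5), controller yaw about -13°, and the button is at (569, 274), top about z = 67. Moving now.

{"api": "drive_tool", "payload": {
  "plan": [
    [-1,[0.026,0.031,0],-3],
    [-1,[0.026,0.031,0],-3],
    [-1,[0.026,0.031,0],-3],
    [-1,[0.026,0.031,0],-3],
    [-1,[0.026,0.031,0],-3],
    [-1,[0.026,0.031,0],-3],
    [-1,[0.026,0.031,0],-3],
    [-1,[0.026,0.031,0],-3],
    [-1,[0.026,0.031,0],-3],
    [-1,[0.026,0.031,0],-3]
  ]
}}

```text
time: 2.3
tool_pos: [432.8, -237.7, 203.1]
ee_rot: [0.0, 0.994, -0.111, 0.0]
contact_force: [-0.9, -0.1, 0.3]
finger_gap: 0.2
finger_force: 0.0
```

{"api": "drive_tool", "payload": {
  "plan": [
    [-1,[0.024,0.03,0],-3],
    [-1,[0.024,0.03,0],-3],
    [-1,[0.024,0.03,0],-3],
    [-1,[0.024,0.03,0],-3],
    [-1,[0.024,0.03,0],-3],
    [-1,[0,0,-0.03],0],
    [-1,[0,0,-0.03],0],
    [-1,[0,0,0],0],
    [-1,[0,0,0],0]
  ]
}}

```text
time: 3.42
tool_pos: [552.7, -89.0, 144.0]
ee_rot: [0.0, 0.971, -0.239, 0.001]
contact_force: [0.2, -0.1, 0.3]
finger_gap: 0.4
finger_force: 0.0
```

{"api": "drive_tool", "payload": {
  "plan": [
    [-1,[0,0,-0.035],0],
    [-1,[0,0,-0.033],0],
    [-1,[0,0,0],0],
    [-1,[0,0,0],0]
  ]
}}

```text
time: 3.92
tool_pos: [553.8, -89.4, 77.2]
ee_rot: [0.0, 0.971, -0.239, 0.002]
contact_force: [-0.2, -0.3, 0.6]
finger_gap: -0.3
finger_force: 0.0
```

```bash
python3 - <<'E'
from h import *
p=camera("top");q=camera("scene")
o=np.hstack([cv2.resize(x,(400,400),interpolation=cv2.INTER_CUBIC) for x in (p["image"][210:330,310:430,::-1],q["image"][150:270,240:360,::-1])]);cv2.imwrite("pics/c2.png",o)
E
```

```text
(no output)
```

View pics/c2.png

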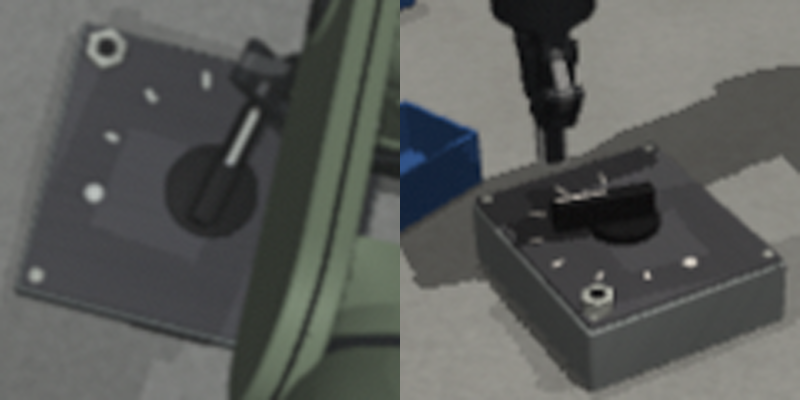

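Left half: the fingers stand behind the lever's clockwise side, clear of it, and the lever is at stroke 4 (about (245,110)). Off's dot is at (93,193). Next I work out the arc increments.

```bash
cat >> h.py <<'E'
A=np.array([529.6,-39.5])
def pos(th,s,r=42):
    th=np.deg2rad(th);return A+r*np.array([np.cos(th),np.sin(th)])+s*np.array([np.sin(th),-np.cos(th)])
def lt(xy):  # inverse: at radial r=42 -> theta & s
    pass
def steps(ths,s,start):
    c=np.array(start,float)
    for t in ths:
        n=np.round(pos(t,s));print(t,((n-c)/1000).round(4));c=n
E
python3 - <<'E'
from h import *
steps([-27]+list(range(-21,87,6)),21.5,robot.observe()["tool_pos"][:2])
E
```

```text
-27 [0.0029 0.0114]
-21 [0.004 0.003]
-15 [0.004 0.004]
-9 [0.003 0.004]
-3 [0.002 0.004]
3 [0.003 0.004]
9 [0.001 0.005]
15 [0.002 0.005]
21 [0.001 0.004]
27 [0.    0.005]
33 [0.    0.005]
39 [-0.001  0.005]
45 [-0.001  0.005]
51 [-0.002  0.005]
57 [-0.002  0.004]
63 [-0.003  0.004]
69 [-0.003  0.004]
75 [-0.004  0.004]
81 [-0.004  0.003]
```

{"api": "drive_tool", "payload": {
  "plan": [
    [-1,[0.002,0.006,0],0],
    [-1,[0.001,0.005,0],0],
    [-1,[0.004,0.003,0],6],
    [-1,[0.004,0.004,0],6],
    [-1,[0.003,0.004,0],6],
    [-1,[0.002,0.004,0],6],
    [-1,[0.003,0.004,0],6],
    [-1,[0,0,0],0]
  ]
}}

```text
time: 5.03
tool_pos: [571.2, -58.1, 75.0]
ee_rot: [-0.0, 1.0, 0.021, 0.0]
contact_force: [-0.3, -0.4, 0.6]
finger_gap: -0.2
finger_force: 0.0
```

{"api": "drive_tool", "payload": {
  "plan": [
    [-1,[0.001,0.005,0],6],
    [-1,[0.002,0.005,0],6],
    [-1,[0.001,0.004,0],6],
    [-1,[0,0.005,0],6],
    [-1,[0,0.005,0],6],
    [-1,[-0.001,0.005,0],6],
    [-1,[-0.001,0.005,0],6],
    [-1,[0,0,0],0]
  ]
}}

```text
time: 6.02
tool_pos: [572.8, -24.4, 74.9]
ee_rot: [-0.0, 0.926, 0.377, -0.0]
contact_force: [0.3, 0.2, -0.1]
finger_gap: 0.0
finger_force: 0.0
```

```bash
python3 - <<'E'
from h import *
s=robot.observe();print(s["tool_pos"],pos(45,21.5))
p=camera("top");q=camera("scene")
o=np.hstack([cv2.resize(x,(400,400),interpolation=cv2.INTER_CUBIC) for x in (p["image"][210:330,310:430,::-1],q["image"][150:270,240:360,::-1])]);cv2.imwrite("pics/c3.png",o)
E
```

```text
[572.80606438 -24.36251881  74.88489895] [574.50128061 -25.00431099]
```

View pics/c3.png

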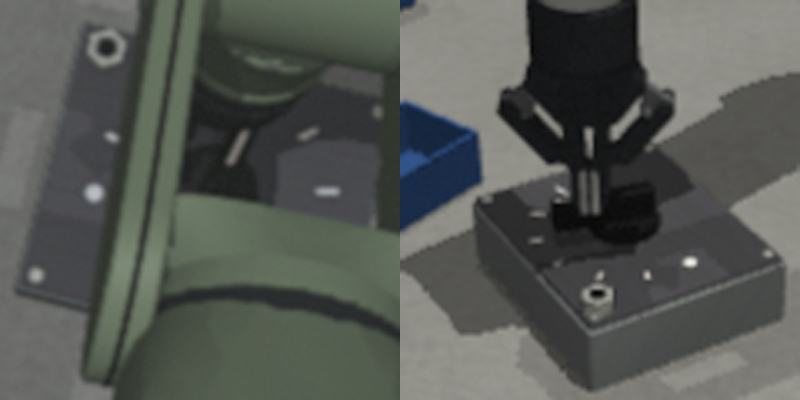

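```bash
python3 - <<'E'
from h import *
q=camera("scene");im=q["image"][150:260,245:385,::-1]
o=cv2.resize(im,None,fx=5.5,fy=5.5,interpolation=cv2.INTER_CUBIC)
f=lambda X:tuple(int(v) for v in (proj(q,X)-[245,150])*5.5)
for th,col in((-28,(0,0,255)),(32,(0,255,0)),(62,(255,255,0))):
    u=np.array([np.cos(np.deg2rad(th)),np.sin(np.deg2rad(th))])
    cv2.line(o,f([*(A-24*u),94]),f([*(A+56*u),94]),col,1)
T=robot.observe()["tool_pos"];cv2.circle(o,f(T),4,(255,0,255),1)
cv2.imwrite("pics/c4.png",o)
for s in spotter.spot_point(q,"selector_tip")[:3]:print(s["confidence"],s["at"],pix2world(q,s["at"],z=94))
E
```

```text
0.75 [280.0, 209.4] [585.9869753  -74.23416342  94.        ]
```

View pics/c4.png

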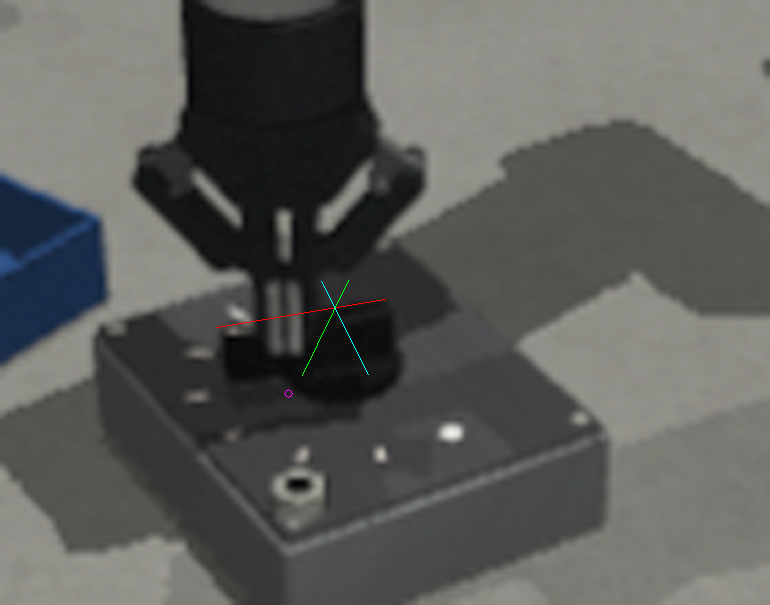

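```bash
python3 - <<'E'
from h import *
q=camera("scene")
for c in(292,297,301):
  for r in range(196,226,2):
    d=float(q["depth"][r,c]);print(c,r,pix2world(q,(c,r),d=d).round(0) if d else None,q["image"][r,c])
s=robot.observe();print(s["tool_pos"],s["contact_force"],s["qpos"],s["finger_gap"])
print(proj(q,s["tool_pos"]))
E
```

```text
292 196 [588. -23. 156.] [22 23 24]
292 198 [589. -22. 152.] [22 22 23]
292 200 [589. -22. 146.] [22 23 24]
292 202 [587. -25. 139.] [21 23 23]
292 204 [587. -26. 132.] [22 22 23]
292 206 [586. -27. 126.] [21 22 22]
292 208 [587. -26. 121.] [21 22 23]
292 210 [589. -25. 117.] [22 23 25]
292 212 [568. -49.  90.] [16 15 16]
292 214 [568. -50.  83.] [13 13 12]
292 216 [570. -48.  79.] [14 13 12]
292 218 [570. -49.  72.] [21 20 20]
292 220 [562. -59.  58.] [34 33 34]
292 222 [568. -52.  58.] [35 34 35]
292 224 [575. -43.  59.] [45 44 46]
297 196 [ 412. -208.   -1.] [85 84 81]
297 198 [569. -28. 140.] [19 21 22]
297 200 [575. -21. 141.] [28 28 29]
297 202 [580. -15. 140.] [70 70 69]
297 204 [581. -15. 135.] [72 73 71]
297 206 [581. -15. 129.] [65 65 62]
297 208 [579. -17. 121.] [65 65 62]
297 210 [581. -15. 117.] [66 66 64]
297 212 [584. -13. 114.] [65 66 64]
297 214 [580. -17. 104.] [31 31 30]
297 216 [555. -47.  72.] [10 11 10]
297 218 [557. -44.  68.] [16 15 15]
297 220 [554. -48.  59.] [32 32 31]
297 222 [559. -43.  58.] [39 38 39]
297 224 [565. -36.  58.] [46 45 46]
301 196 [574.  -7. 157.] [22 23 24]
301 198 [573.  -8. 151.] [23 24 26]
301 200 [575.  -6. 147.] [23 24 24]
301 202 [571. -11. 138.] [22 23 23]
301 204 [572. -10. 132.] [23 24 25]
301 206 [572. -10. 127.] [23 24 25]
301 208 [570. -13. 119.] [23 24 25]
301 210 [571. -11. 115.] [23 23 25]
301 212 [547. -40.  84.] [16 17 16]
301 214 [550. -37.  81.] [12 10 10]
301 216 [549. -38.  74.] [15 16 15]
301 218 [549. -38.  67.] [14 14 14]
301 220 [556. -31.  68.] [16 15 16]
301 222 [557. -30.  63.] [24 24 24]
301 224 [558. -29.  58.] [44 43 45]
[573.05886532 -24.902536    74.94312321] [ 0.72261871  0.57333916 -0.19804715] [-1.94236842e-01  3.38809836e-01  1.65882826e+00 -7.55953233e-05
  1.14382185e+00  6.02996899e-01] 0.4151419286353648
[297.39258773 221.52826324]
```

```bash
python3 - <<'E'
from h import *
print(robot.grip_point_offset)
q=camera("scene");T=np.array(robot.observe()["tool_pos"])
pts=np.array([[*pix2world(q,(c,r),d=float(q["depth"][r,c])),c,r] for r in range(190,225) for c in range(284,312) if q["depth"][r,c]>0])
d=np.linalg.norm(pts[:,:2]-T[:2],axis=1);m=(d<22)&(pts[:,2]>97)&(pts[:,2]<135)
for z in range(97,135,3):
  k=m&(abs(pts[:,2]-z)<1.5);print(z,k.sum(),np.unique(pts[k,4]),pts[k,3].min() if k.any() else 0,pts[k,3].max() if k.any() else 0)
E
```

```text
18.700000000000003
97 0 [] 0 0
100 0 [] 0 0
103 0 [] 0 0
106 6 [213. 214.] 295.0 299.0
109 6 [211. 212. 213.] 293.0 302.0
112 10 [210. 211. 212. 213.] 292.0 301.0
115 10 [209. 210. 211.] 293.0 302.0
118 13 [208. 209. 210.] 292.0 302.0
121 11 [207. 208. 209.] 292.0 302.0
124 11 [206. 207. 208.] 291.0 302.0
127 11 [205. 206. 207.] 291.0 302.0
130 16 [204. 205. 206.] 292.0 301.0
133 14 [203. 204. 205.] 291.0 302.0
```

{"api": "drive_tool", "payload": {
  "plan": [
    [-1,[0.0,-0.015,0],-10.5],
    [-1,[-0.002,-0.015,0],-10.5],
    [-1,[-0.005,-0.015,0],-10.5],
    [-1,[-0.006,-0.015,0],-10.5],
    [-1,[-0.006,-0.007,0],-10.5],
    [-1,[0,0,0],-10.5],
    [-1,[0,0,0],-10],
    [-1,[0,0,0],0]
  ]
}}

```text
time: 7.32
tool_pos: [554.0, -91.9, 74.9]
ee_rot: [0.0, 0.969, -0.246, 0.0]
contact_force: [-0.3, -0.2, -0.6]
finger_gap: -0.2
finger_force: 0.0
```

The measured fingertip end is about 31 mm above the reported TCP, so the first pass went over the lever without touching it. I descend by camera measurement instead.

{"api": "drive_tool", "payload": {
  "plan": [
    [-1,[0,0,-0.01],0],
    [-1,[0,0,-0.01],0],
    [-1,[0,0,-0.006],0],
    [-1,[0,0,0],0],
    [-1,[0,0,0],0]
  ]
}}

```text
time: 7.95
tool_pos: [554.2, -91.7, 48.9]
ee_rot: [0.0, 0.969, -0.247, 0.0]
contact_force: [-0.3, -0.2, 0.7]
finger_gap: -0.1
finger_force: 0.0
```

```bash
cat >> h.py <<'E'
def tip(n="scene"):
    q=camera(n);T=np.array(robot.observe()["tool_pos"]);c0,r0=proj(q,T+[0,0,31])
    pts=np.array([[*pix2world(q,(c,r),d=float(q["depth"][r,c])),c,r] for r in range(int(r0)-25,int(r0)+12) for c in range(int(c0)-14,int(c0)+15) if q["depth"][r,c]>0])
    d=np.linalg.norm(pts[:,:2]-T[:2],axis=1)
    for z in range(61,135,6):
        k=(d<22)&(abs(pts[:,2]-z)<3)
        if k.any():print(z,k.sum(),pts[k,3].min(),pts[k,3].max(),pts[k,:2].mean(0).round())
def view(name,cs=(245,150,140,110),th=()):
    x,y,w,h=cs;q=camera("scene");o=cv2.resize(q["image"][y:y+h,x:x+w,::-1],None,fx=5.5,fy=5.5,interpolation=cv2.INTER_CUBIC)
    cv2.imwrite(name,o)
def lever(n="scene",h=(84,98)):
    "angle of lever-height surface points around the axis"
    q=camera(n);c0,r0=proj(q,[*A,90]);P=np.array([pix2world(q,(c,r),d=float(q["depth"][r,c])) for r in range(int(r0)-35,int(r0)+36) for c in range(int(c0)-35,int(c0)+36) if q["depth"][r,c]>0])
    v=P[:,:2]-A;k=(P[:,2]>h[0])&(P[:,2]<h[1])&(np.hypot(*v.T)<62)
    if k.sum()<5:print("few",k.sum());return
    r=cv2.minAreaRect(P[k][:,:2].astype(np.float32));far=v[k][np.hypot(*v[k].T)>30]
    print(n,k.sum(),"mean",P[k].mean(0).round(),"rect",np.round(r[0]),np.round(r[1]),round(r[2],1),"far ang",np.degrees(np.median(np.arctan2(far[:,1],far[:,0]))) if len(far) else None)
E
python3 - <<'E'
from h import *
tip();lever();lever("top")
E
```

```text
61 53 278.0 285.0 [562. -98.]
73 1 285.0 285.0 [558. -88.]
79 9 281.0 290.0 [558. -87.]
85 16 281.0 290.0 [561. -83.]
91 16 281.0 290.0 [561. -83.]
97 20 281.0 290.0 [561. -82.]
103 18 281.0 289.0 [562. -81.]
109 16 281.0 289.0 [562. -82.]
115 1 286.0 286.0 [563. -77.]
121 8 279.0 281.0 [566. -96.]
127 3 280.0 281.0 [569. -88.]
133 3 281.0 282.0 [572. -82.]
scene 209 mean [549. -48.  91.] rect [540. -55.] [43. 81.] 62.8 far ang -24.31858647813491
top 266 mean [539. -43.  94.] rect [540. -44.] [14. 72.] 63.2 far ang -24.801884129631503
```

{"api": "drive_tool", "payload": {
  "plan": [
    [-1,[0.002,0.006,0],0],
    [-1,[0.001,0.006,0],0],
    [-1,[0.001,0.002,0],1],
    [-1,[0.004,0.003,0],6],
    [-1,[0.004,0.004,0],6],
    [-1,[0,0,0],0]
  ]
}}

```text
time: 8.85
tool_pos: [566.2, -70.4, 48.9]
ee_rot: [-0.0, 0.991, -0.136, 0.0]
contact_force: [0.1, -1.0, -0.1]
finger_gap: -0.1
finger_force: 0.0
```

```bash
python3 - <<'E'
from h import *
tip();lever();lever("top");print(pos(-15,21.5),robot.observe()["contact_force"])
E
```

```text
61 47 280.0 294.0 [574. -74.]
79 3 285.0 286.0 [576. -65.]
85 10 283.0 286.0 [577. -69.]
91 23 283.0 293.0 [571. -59.]
97 21 283.0 292.0 [573. -61.]
103 21 282.0 292.0 [573. -63.]
109 17 282.0 292.0 [573. -63.]
115 6 282.0 286.0 [578. -66.]
121 17 280.0 288.0 [577. -71.]
127 12 279.0 287.0 [577. -72.]
133 13 279.0 286.0 [579. -67.]
scene 201 mean [552. -41.  91.] rect [549. -40.] [34. 84.] 58.2 far ang -7.833474080868207
top 76 mean [535. -35.  93.] rect [538. -35.] [ 4. 63.] 77.3 far ang -3.584530435503075
[564.60427523 -71.13780516] [ 0.37990076 -1.12524108  0.80505405]
```

The lever is moving with about 1 N on the fingers. I continue the sweep.

{"api": "drive_tool", "payload": {
  "plan": [
    [-1,[0.003,0.004,0],6],
    [-1,[0.002,0.004,0],6],
    [-1,[0.003,0.004,0],6],
    [-1,[0.001,0.005,0],6],
    [-1,[0.002,0.005,0],6],
    [-1,[0.001,0.004,0],6],
    [-1,[0,0.005,0],6],
    [-1,[0,0.005,0],6],
    [-1,[-0.001,0.005,0],6],
    [-1,[0,0,0],0]
  ]
}}

```text
time: 10.25
tool_pos: [577.8, -30.0, 49.2]
ee_rot: [0.001, 0.945, 0.328, 0.001]
contact_force: [2.0, -1.4, -1.1]
finger_gap: 0.1
finger_force: 1.0
```

{"api": "drive_tool", "payload": {
  "plan": [
    [-1,[-0.001,0.005,0],6],
    [-1,[-0.002,0.005,0],6],
    [-1,[-0.002,0.004,0],6],
    [-1,[-0.003,0.004,0],6],
    [-1,[-0.003,0.004,0],6],
    [-1,[-0.004,0.004,0],6],
    [-1,[0,0,0],0]
  ]
}}

```text
time: 11.12
tool_pos: [561.6, -3.4, 48.9]
ee_rot: [-0.001, 0.797, 0.603, -0.0]
contact_force: [-0.4, -0.0, -0.2]
finger_gap: -0.1
finger_force: 0.0
```

```bash
python3 - <<'E'
from h import *
tip();lever();lever("top");print(pos(75,21.5),robot.observe()["tool_pos"],robot.observe()["contact_force"])
E
```

```text
61 104 299.0 315.0 [561.  -2.]
67 2 314.0 315.0 [551.  13.]
73 7 312.0 315.0 [550.   8.]
79 9 305.0 315.0 [560.   8.]
85 31 302.0 315.0 [563.   7.]
91 31 301.0 315.0 [561.   5.]
97 34 301.0 315.0 [563.   5.]
103 25 301.0 312.0 [568.   3.]
109 26 301.0 312.0 [568.   5.]
115 15 301.0 312.0 [568.   6.]
121 29 302.0 315.0 [565.   8.]
127 32 300.0 315.0 [566.   5.]
133 43 298.0 315.0 [568.   3.]
scene 91 mean [555.   6.  91.] rect [555.  -3.] [37. 42.] 72.7 far ang 64.60396799285762
top 195 mean [529. -36.  94.] rect [534. -24.] [79. 14.] 72.6 far ang 73.73520257368891
[561.23780516  -4.49572477] [561.44729519  -3.48869273  48.66283024] [0.3901993  0.02942226 0.57823914]
```

{"api": "drive_tool", "payload": {
  "plan": [
    [-1,[-0.004,0.003,0],6],
    [-1,[-0.002,0.002,0],3],
    [-1,[-0.002,0.001,0],3],
    [-1,[0,0,0],0]
  ]
}}

```text
time: 11.78
tool_pos: [553.6, 2.4, 48.8]
ee_rot: [-0.0, 0.73, 0.684, -0.0]
contact_force: [-1.2, 0.5, 0.0]
finger_gap: 0.1
finger_force: 0.0
```

```bash
python3 - <<'E'
from h import *
lever();lever("top");print(pos(87,21.5),robot.observe()["tool_pos"],robot.observe()["contact_force"])
E
```

```text
scene 87 mean [549.   8.  91.] rect [548. -21.] [81. 41.] 86.2 far ang 68.5468957324321
top 183 mean [529. -36.  94.] rect [531. -23.] [79. 14.] 84.7 far ang 85.25503966852858
[553.26864516   1.3172174 ] [553.7623095    2.33927311  48.7585541 ] [-0.21343591  0.27022404  0.20596736]
```

{"api": "drive_tool", "payload": {
  "plan": [
    [-1,[-0.002,0.001,0],3],
    [-1,[0,0,0],0]
  ]
}}

```text
time: 12.12
tool_pos: [551.8, 3.4, 48.8]
ee_rot: [-0.0, 0.711, 0.703, -0.0]
contact_force: [-0.5, 0.3, -0.3]
finger_gap: -0.3
finger_force: 0.0
```

```bash
python3 - <<'E'
from h import *
lever("top");lever("top");print(robot.observe()["tool_pos"],robot.observe()["contact_force"])
E
```

```text
top 178 mean [529. -36.  94.] rect [529. -22.] [77. 14.] 89.5 far ang 90.77436040176075
top 181 mean [528. -36.  94.] rect [529. -23.] [78. 14.] 89.6 far ang 90.98240296085532
[551.96843267   3.27578302  48.83721158] [ 0.81157049  0.64766995 -0.14627727]
```

{"api": "drive_tool", "payload": {
  "plan": [
    [-1,[-0.002,0.001,0],3],
    [-1,[0,0,0],0]
  ]
}}

```text
time: 12.48
tool_pos: [549.9, 4.4, 48.8]
ee_rot: [-0.0, 0.693, 0.721, -0.0]
contact_force: [-0.4, 0.3, 0.7]
finger_gap: 0.0
finger_force: 0.0
```

```bash
python3 - <<'E'
from h import *
lever("top");lever("top");print(robot.observe()["tool_pos"],robot.observe()["contact_force"])
E
```

```text
top 175 mean [528. -36.  93.] rect [529. -23.] [13. 78.] 1.1 far ang 93.25200370884713
top 171 mean [528. -36.  94.] rect [528. -23.] [13. 78.] 1.1 far ang 92.9510864269873
[550.07190941   4.26136814  48.88884968] [ 0.38935633 -0.57885035 -0.18115048]
```

{"api": "drive_tool", "payload": {
  "plan": [
    [-1,[-0.002,0,0],2],
    [-1,[0,0,0],0]
  ]
}}

```text
time: 12.82
tool_pos: [548.2, 4.3, 49.0]
ee_rot: [0.0, 0.679, 0.734, 0.0]
contact_force: [0.5, 0.6, -0.2]
finger_gap: -0.1
finger_force: 0.4
```

{"api": "drive_tool", "payload": {
  "plan": [
    [-1,[-0.002,0,0],0],
    [-1,[0,0,0],0]
  ]
}}

```text
time: 13.08
tool_pos: [547.3, 4.3, 49.2]
ee_rot: [0.001, 0.68, 0.734, 0.001]
contact_force: [5.2, 0.8, -3.2]
finger_gap: 0.2
finger_force: 2.4
```

```bash
python3 - <<'E'
from h import *
lever("top");print(robot.observe()["tool_pos"],robot.observe()["contact_force"])
E
```

```text
top 153 mean [528. -36.  94.] rect [528. -23.] [13. 78.] 1.5 far ang 93.69685091526802
[547.20176675   4.34423124  49.22074851] [ 4.74367705  0.46720758 -2.50589737]
```

It's at the hard stop: 5 N and 93.7°. I back off, lift over the lever to its other side and lower again.

{"api": "drive_tool", "payload": {
  "plan": [
    [-1,[0.008,0,0],0],
    [-1,[0,0,0.016],0],
    [-1,[0,0,0.016],-1],
    [-1,[-0.03,0,0],-1],
    [-1,[-0.032,-0.003,0],0],
    [-1,[0,0,0],0],
    [-1,[0,0,-0.016],0],
    [-1,[0,0,-0.016],0],
    [-1,[0,0,0],0]
  ]
}}

```text
time: 14.25
tool_pos: [490.4, 1.7, 46.5]
ee_rot: [-0.002, 0.692, 0.722, -0.001]
contact_force: [0.4, -0.5, 0.2]
finger_gap: 0.1
finger_force: 0.0
```

```bash
python3 - <<'E'
from h import *
lever("top");lever();s=robot.observe();T=s["tool_pos"];print(T,s["contact_force"],s["ee_rot"])
view("pics/c5.png")
steps([92,86]+list(range(80,-29,-6)),-21,T[:2])
E
```

```text
few 0
scene 195 mean [527. -13.  91.] rect [529. -20.] [44. 79.] 18.8 far ang 91.73268676147474
[491.81164025   1.40024881  48.05507884] [0.34792626 0.06998228 0.26130438] [-6.79724079e-04  6.92116714e-01  7.21785142e-01 -4.47794995e-04]
92 [0.0152 0.0006]
86 [0.005 0.002]
80 [0.004 0.002]
74 [0.005 0.001]
68 [0.005 0.   ]
62 [0.005 0.   ]
56 [0.005 0.   ]
50 [ 0.005 -0.001]
44 [ 0.004 -0.001]
38 [ 0.005 -0.002]
32 [ 0.004 -0.002]
26 [ 0.004 -0.003]
20 [ 0.004 -0.003]
14 [ 0.003 -0.004]
8 [ 0.003 -0.004]
2 [ 0.003 -0.004]
-4 [ 0.002 -0.004]
-10 [ 0.002 -0.005]
-16 [ 0.001 -0.005]
-22 [ 0.    -0.005]
-28 [ 0.001 -0.005]
```

View pics/c5.png

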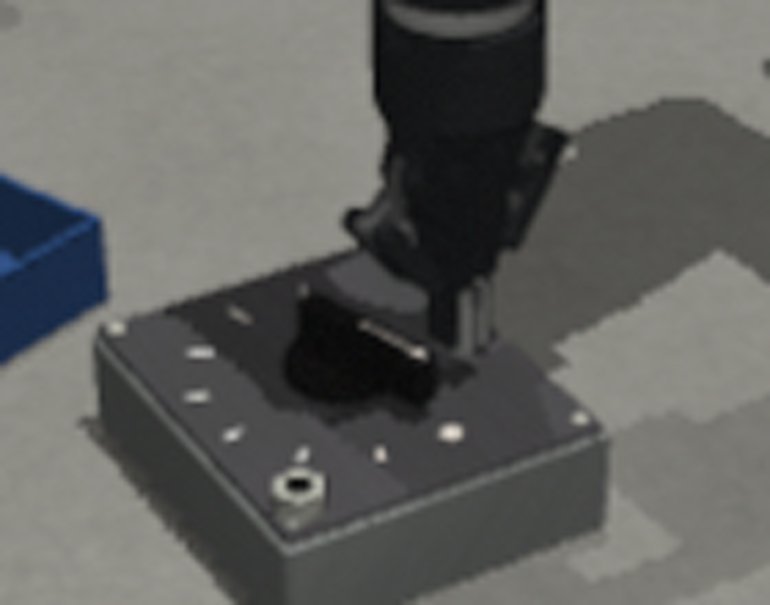

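The lever points at the Off dot (450,432), and the fingers stand on its far side. I now push clockwise.

{"api": "drive_tool", "payload": {
  "plan": [
    [-1,[0.008,0,0],0],
    [-1,[0.007,0.001,0],0],
    [-1,[0.005,0.002,0],-6],
    [-1,[0.004,0.002,0],-6],
    [-1,[0.005,0.001,0],-6],
    [-1,[0.005,0,0],-6],
    [-1,[0.005,0,0],-6],
    [-1,[0.005,0,0],-6],
    [-1,[0.005,-0.001,0],-6],
    [-1,[0,0,0],0]
  ]
}}

```text
time: 15.65
tool_pos: [541.6, 6.4, 48.9]
ee_rot: [0.0, 0.905, 0.426, 0.0]
contact_force: [0.3, -0.4, 0.1]
finger_gap: -0.4
finger_force: 0.1
```

```bash
python3 - <<'E'
from h import *
lever("top");lever();s=robot.observe();print(pos(50,-21),s["tool_pos"],s["contact_force"])
E
```

```text
top 105 mean [521. -46.  93.] rect [522. -46.] [26. 14.] 45.0 far ang None
scene 124 mean [553.   0.  91.] rect [554.  -5.] [53. 37.] 89.2 far ang 55.83384504932992
[540.5101463    6.17240641] [541.844893     6.29976164  49.16441357] [ 0.34269483 -0.22340089 -0.16365901]
```

{"api": "drive_tool", "payload": {
  "plan": [
    [-1,[0.004,-0.001,0],-6],
    [-1,[0.005,-0.002,0],-6],
    [-1,[0.004,-0.002,0],-6],
    [-1,[0.004,-0.003,0],-6],
    [-1,[0.004,-0.003,0],-6],
    [-1,[0.003,-0.004,0],-6],
    [-1,[0.003,-0.004,0],-6],
    [-1,[0.003,-0.004,0],-6],
    [-1,[0.002,-0.004,0],-6],
    [-1,[0,0,0],0]
  ]
}}

```text
time: 17.0
tool_pos: [573.4, -20.5, 49.1]
ee_rot: [-0.0, 1.0, -0.03, 0.0]
contact_force: [-0.4, 0.7, 0.2]
finger_gap: -0.1
finger_force: 0.4
```

```bash
python3 - <<'E'
from h import *
lever("top");lever();s=robot.observe();print(pos(-4,-21),s["tool_pos"],s["contact_force"])
E
```

```text
top 124 mean [541. -39.  94.] rect [548. -36.] [48. 24.] 27.1 far ang 35.5945545532784
scene 89 mean [568. -23.  90.] rect [551. -19.] [41. 79.] 76.4 far ang 22.214565641429232
[572.96257606 -21.48092684] [573.36374071 -20.75704286  49.06219262] [0.48718619 0.4011646  0.49805679]
```

{"api": "drive_tool", "payload": {
  "plan": [
    [-1,[0.002,-0.005,0],-6],
    [-1,[0.001,-0.005,0],-6],
    [-1,[0,0,0],0],
    [-1,[0,-0.005,0],-6],
    [-1,[0,0,0],0]
  ]
}}

```text
time: 17.73
tool_pos: [576.2, -36.1, 49.0]
ee_rot: [0.0, 0.983, -0.186, 0.0]
contact_force: [-0.2, -1.3, -0.8]
finger_gap: 0.0
finger_force: 0.0
```

```bash
python3 - <<'E'
from h import *
lever("top");lever();s=robot.observe();print(pos(-22,-21),s["tool_pos"],s["contact_force"])
E
```

```text
top 109 mean [547. -47.  94.] rect [548. -47.] [14. 33.] 62.6 far ang -29.72847579362171
scene 144 mean [550. -33.  90.] rect [550. -29.] [44. 79.] 66.3 far ang 10.271789959544565
[576.40846035 -35.76261598] [576.00826309 -35.74856767  48.93553111] [ 0.14370871 -0.33177535  0.84249517]
```

{"api": "drive_tool", "payload": {
  "plan": [
    [-1,[0.006,0.012,0],0],
    [-1,[0,0,0.03],0],
    [-1,[0,0,0.03],0],
    [-1,[0,0.03,0],4],
    [-1,[0,0.05,0],5],
    [-1,[0,0.05,0],5],
    [-1,[-0.003,0.05,0],5],
    [-1,[-0.003,0.05,0],5],
    [-1,[-0.006,0.05,0],5],
    [-1,[0,0.016,0],4]
  ]
}}

```text
time: 19.08
tool_pos: [568.9, 276.6, 108.9]
ee_rot: [-0.0, 0.995, 0.103, 0.0]
contact_force: [0.2, -0.6, 0.4]
finger_gap: -0.1
finger_force: 0.0
```

{"api": "drive_tool", "payload": {
  "plan": [
    [-1,[0,0,0],0],
    [-1,[0,0,0],0]
  ]
}}

```text
time: 19.32
tool_pos: [569.9, 272.0, 108.7]
ee_rot: [0.0, 0.995, 0.099, -0.0]
contact_force: [0.2, -0.7, -0.6]
finger_gap: -0.1
finger_force: 0.0
```

```bash
python3 - <<'E'
from h import *
p=camera("top");lever("top");s=robot.observe();print(s["tool_pos"],s["contact_force"])
q=camera("scene")
a=cv2.resize(p["image"][210:330,308:440,::-1],(440,400),interpolation=cv2.INTER_CUBIC)
b=cv2.resize(q["image"][190:330,335:460,::-1],(357,400),interpolation=cv2.INTER_CUBIC)
cv2.imwrite("pics/c6.png",np.hstack([a,b]))
tip()
pts=np.array([pix2world(q,(c,r),d=float(q["depth"][r,c])) for r in range(250,310) for c in range(360,430) if q["depth"][r,c]>0])
m=(pts[:,2]>60)&(pts[:,2]<76)&(np.hypot(pts[:,0]-569,pts[:,1]-274)<30);print(np.percentile(pts[m],[5,50,95],axis=0).round())
E
```

```text
top 300 mean [543. -45.  94.] rect [544. -46.] [14. 80.] 63.7 far ang -24.794522868321703
[570.14056566 271.36334786 108.81299027] [ 0.40753275  0.50821586 -0.55052182]
[[556. 263.  62.]
 [573. 279.  66.]
 [586. 294.  68.]]
```

View pics/c6.png

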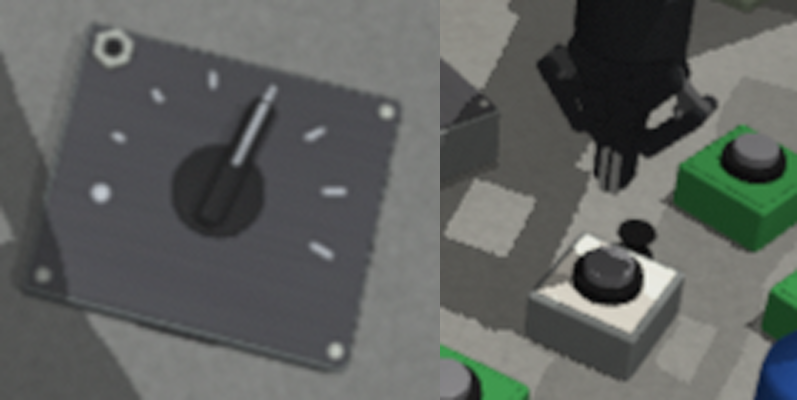

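Left half: the lever is aligned with stroke 4 (265,95) and the nut hasn't moved. Right half: the fingers are above the grey station's button (608,275). I lower onto it.

{"api": "drive_tool", "payload": {
  "plan": [
    [-1,[0,0.002,-0.03],0],
    [-1,[0,0,-0.03],0],
    [-1,[0,0,-0.005],0],
    [-1,[0,0,0],0]
  ]
}}

```text
time: 20.02
tool_pos: [570.3, 273.9, 44.2]
ee_rot: [-0.0, 0.995, 0.099, 0.0]
contact_force: [0.7, -0.2, 0.0]
finger_gap: 0.1
finger_force: 0.0
```

{"api": "drive_tool", "payload": {
  "plan": [
    [-1,[0,0,-0.003],0],
    [-1,[0,0,-0.003],0],
    [-1,[0,0,0],0]
  ]
}}

```text
time: 20.4
tool_pos: [570.7, 274.5, 38.6]
ee_rot: [-0.0, 0.995, 0.099, 0.001]
contact_force: [0.6, -0.0, 1.7]
finger_gap: 0.3
finger_force: 0.7
```

{"api": "drive_tool", "payload": {
  "plan": [
    [-1,[0,0,-0.003],0],
    [-1,[0,0,0],0]
  ]
}}

```text
time: 20.65
tool_pos: [570.7, 274.5, 35.5]
ee_rot: [-0.0, 0.995, 0.099, 0.001]
contact_force: [0.4, 0.4, 3.7]
finger_gap: -0.1
finger_force: 1.6
```

{"api": "drive_tool", "payload": {
  "plan": [
    [-1,[0,0,-0.002],0],
    [-1,[0,0,0],0]
  ]
}}

```text
time: 20.9
tool_pos: [570.7, 274.6, 33.4]
ee_rot: [-0.0, 0.995, 0.099, 0.001]
contact_force: [0.1, -0.6, 4.3]
finger_gap: -0.2
finger_force: 2.2
```

{"api": "drive_tool", "payload": {
  "plan": [
    [-1,[0,0,-0.002],0],
    [-1,[0,0,0],0]
  ]
}}

```text
time: 21.15
tool_pos: [570.8, 274.6, 32.6]
ee_rot: [-0.0, 0.995, 0.099, 0.001]
contact_force: [-1.9, -1.0, 9.2]
finger_gap: -0.2
finger_force: 5.2
```

{"api": "drive_tool", "payload": {
  "plan": [
    [-1,[0,0,-0.001],0],
    [-1,[0,0,0],0],
    [-1,[0,0,0.01],0],
    [-1,[0,0,0.03],0],
    [-1,[0,0,0.05],0],
    [-1,[0,0,0.03],0],
    [-1,[0,0,0],0],
    [-1,[0,0,0],0]
  ]
}}

```text
time: 22.15
tool_pos: [568.4, 273.8, 147.7]
ee_rot: [0.0, 0.995, 0.099, -0.002]
contact_force: [-0.9, 0.1, -0.5]
finger_gap: 0.1
finger_force: 0.0
```

```bash
python3 - <<'E'
from h import *
lever("top");s=robot.observe();print(s["tool_pos"],s["contact_force"],np.abs(s["joint_velocities"]).max())
p=camera("top")
for t in("nut","spool","tin","jar"):print(t,[np.round(x["at"]) for x in spotter.spot_point(p,t)[:1]])
print(workorder.job_done())
E
```

```text
top 301 mean [543. -45.  94.] rect [544. -46.] [14. 80.] 63.8 far ang -24.598301585655573
[568.03385932 273.71755707 147.11241026] [ 0.16396819  0.38576472 -0.69544118] 0.007664948355891873
nut [array([388., 238.])]
spool [array([235., 289.])]
tin [array([479., 254.])]
jar [array([472., 207.])]
the job is handed in; nothing more can be done
None
```

Job handed in: I pushed the lever back to its Off stop, then four clicks clockwise to speed 4, where it rests, then pressed the start button right down and released it; in the last pictures the bystanders I checked (nut, spool, tin, jar) were where they started.

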